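Snap the cover back onto a seed meter housing

TASK

Put the yellow cover back on the seed meter: draw it by its exposed end right out of the front of the blue rack, let go of it lying flat on the bench, then take it again by its black rib, lay it over the housing's open mouth so that it rests loosely on the four red catches, and let go. Then press it down near each of its corners in turn until all four catches have clicked over the brim and the cover sits level, fully home. Leave the seed cup and the two sprocket hubs where they stand.

Things in the scene. Friction and masses are not known exactly. Their poses are not given: they have to be found in the camera images.
- cover: Yellow plastic hat-shaped cover, 0.17-0.35 kg: brim 150 x 84 mm, 4 mm thick; on it a dome 130 x 56 mm, upright sides, flat top 28 mm above the underside; a grip rib on top. Same turned end for end. Origin: centre of underside; x along the length, z up. Starts level in the rack's slot, some 60 mm of its -x end sticking out, the rib hidden under the deck.
- rib (a point): Middle of the cover's black grip rib, which stands across the middle of the dome: 14 mm thick (cover's x), 44 mm wide (cover's y), from 28 to 50 mm above the cover's underside; this point is 39 mm above it. Axes as the cover's.
- rack: Blue sheet-steel rack fixed to the bench, one slot open to its -x (front), through which the cover is drawn straight out; no floor, the cover lies on the bench. Origin on the bench under its centre; from -47.5 to +51.5 mm in x, +-52 mm in y (flat feet to +-72). Deck 58 to 62 mm high. Slot 96 mm wide, 58 mm high.
- housing: Grey seed meter housing fixed to the bench, open on top, a blue fluted roller inside. Origin on the bench under its centre; 176 mm along y, 124 mm along x (brackets to +-75, 99 mm high). The cover's length goes along its y. End guides: inner faces at y = +-78 mm, flared tops to 105 mm high. Side guides mid-side: inner faces at x = +-44.5 mm, 94 mm high.
- seat (a point): Centre of the housing's mouth at its seat ledge, 70 mm above the bench; axes as the housing's. Fully home, the cover's origin is here with its underside on the ledge. Resting loosely on the four catches its underside is about 13.5 mm above the ledge (83.5 mm above the bench).
- corner0 (a point): Corner of the cover's brim at its underside, at x = -75 mm, y = -42 mm in the cover's frame.
- corner1 (a point): Corner of the cover's brim at its underside, at x = -75 mm, y = +42 mm in the cover's frame.
- corner2 (a point): Corner of the cover's brim at its underside, at x = +75 mm, y = -42 mm in the cover's frame.
- corner3 (a point): Corner of the cover's brim at its underside, at x = +75 mm, y = +42 mm in the cover's frame.
- catch_near_right (a joint): Red sprung catch at the housing's -x side, towards its -y end; slides out along x. 0 = sprung in, up to 0.012 m = pushed out by the brim; 2.5 N to start, then 0.45 N per mm. Pressing on the dome top near that corner (50 mm along, 20 mm across from its centre) with 10 to 20 N drives it out until the brim slips under and it clicks back to 0. Both on a long side often click together.
- catch_near_right_tip (a point): Inner lower tip of that catch's leaf: x = -37 mm, y = -45 mm in the housing's frame, 78.5 mm above the bench, when sprung in. The leaf is 24 mm long in y and slopes up and outward from the tip, 45 degrees, to 95 mm high. Axes as the housing's.
- catch_near_left (a joint): Red sprung catch at the housing's -x side, towards its +y end; slides out along x. 0 = sprung in, up to 0.012 m = pushed out by the brim; 2.5 N to start, then 0.45 N per mm. Pressing on the dome top near that corner (50 mm along, 20 mm across from its centre) with 10 to 20 N drives it out until the brim slips under and it clicks back to 0. Both on a long side often click together.
- catch_near_left_tip (a point): Inner lower tip of that catch's leaf: x = -37 mm, y = +45 mm in the housing's frame, 78.5 mm above the bench, when sprung in. The leaf is 24 mm long in y and slopes up and outward from the tip, 45 degrees, to 95 mm high. Axes as the housing's.
- catch_far_right (a joint): Red sprung catch at the housing's +x side, towards its -y end; slides out along x. 0 = sprung in, up to 0.012 m = pushed out by the brim; 2.5 N to start, then 0.45 N per mm. Pressing on the dome top near that corner (50 mm along, 20 mm across from its centre) with 10 to 20 N drives it out until the brim slips under and it clicks back to 0. Both on a long side often click together.
- catch_far_right_tip (a point): Inner lower tip of that catch's leaf: x = +37 mm, y = -45 mm in the housing's frame, 78.5 mm above the bench, when sprung in. The leaf is 24 mm long in y and slopes up and outward from the tip, 45 degrees, to 95 mm high. Axes as the housing's.
- catch_far_left (a joint): Red sprung catch at the housing's +x side, towards its +y end; slides out along x. 0 = sprung in, up to 0.012 m = pushed out by the brim; 2.5 N to start, then 0.45 N per mm. Pressing on the dome top near that corner (50 mm along, 20 mm across from its centre) with 10 to 20 N drives it out until the brim slips under and it clicks back to 0. Both on a long side often click together.
- catch_far_left_tip (a point): Inner lower tip of that catch's leaf: x = +37 mm, y = +45 mm in the housing's frame, 78.5 mm above the bench, when sprung in. The leaf is 24 mm long in y and slopes up and outward from the tip, 45 degrees, to 95 mm high. Axes as the housing's.
- hub_a: Bystander: galvanised sprocket hub lying flat, 76 mm across the teeth, 30 mm high. Origin: centre of the underside.
- hub_b: Bystander: galvanised sprocket hub lying flat, 76 mm across the teeth, 30 mm high. Origin: centre of the underside.
- seed_cup: Bystander: rusty seed cup standing upright, 68 mm across, 72 mm high. Origin: centre of the underside.
Things that resemble listed ones, but are neither listed nor needed, are in the scene too. What is meant by the cover is not turquoise, and is the larger of those in its own colour.

How it is judged (in metres and radians):
On the way, in this order (a step that is already met when the one before it is completed fails the run):
1. the cover lies flat on the bench, clear of the rack (centres over 120 mm apart), let go (horizontal distance between cover and rack above 0.12 m and height (world z) of cover below 0.008 m and angle between cover's own z axis and vertical below 0.08 rad and linear speed of cover below 0.03 m/s and contact force between the fingers and cover below 0.2 N), for 0.2 s.
2. the cover rests loosely on the catches, centred over the mouth within 8 mm, its underside 5 to 25 mm above the seat ledge, let go (horizontal distance between cover and seat below 0.008 m and z of cover in the frame of seat between 0.005 and 0.025 m and linear speed of cover below 0.03 m/s and contact force between the fingers and cover below 0.2 N), for 0.2 s.
At the end, for the whole second after the job is handed in: The cover lies centred in the housing's mouth (within 8 mm), all four brim corners within 3 mm of the seat ledge, all four catches sprung back in (within 3 mm) over the brim, at rest; the cup and both hubs within 30 mm of where they started (z of each of corner0, corner1, corner2, corner3 in the frame of seat below 0.003 m and value of joint each of catch_near_right, catch_near_left, catch_far_right, catch_far_left below 0.003 m and horizontal distance between cover and seat below 0.008 m and linear speed of cover below 0.02 m/s and distance of each of hub_a, hub_b, seed_cup from where it was at the start of the episode below 0.03 m); the robot touches nothing.
It fails at once if a hub or the seed cup is pushed over 30 mm or tipped (distance of any of hub_a, hub_b, seed_cup from where it was at the start of the episode above 0.03 m or angle between any of hub_a, hub_b, seed_cup's own z axis and vertical above 0.5 rad).
It also fails if it takes over 72 s, if anything falls off the work surface, if the arm or the gripper's body presses on something with over 40 N, if the wrist force passes 120 N, or if a joint passes its speed limit or range.

ROBOT

A 6-joint arm with a two-finger parallel gripper is mounted at the origin on the work surface. World frame = base frame: x ahead of the robot, y to its left, z up, the work surface at z = 0. Lengths are in mm, angles in rad, forces in N, time in s.
With the tool pointing down it reaches from about 400 to 925 mm from the base axis. Payload 12.5 kg.
Tool frame: the origin (TCP) lies midway between the tips of the shut fingers; the grasp point (between the pads) lies env.grasp_offset behind it (env.grasp_offset is the distance from the TCP to the grasp point, in mm); x points along the fingers, y is the direction in which the jaws open and shut, and the axes are right-handed (so a half turn about x gives the same grasp; the last joint's range is limited). The gripper opens to 95 mm and grips with 3 to 60 N. Pads are 20 mm wide; open, the fingers measure 119 mm over their backs; the gripper's body (75 mm by 180 mm) begins 59 mm behind the grasp point.
Start: joints at [-1.342, 0.491, 1.559, -0, 1.092, -0.106], TCP at [205.386, -590.308, 214.661] pointing down, gripper open.
Joint ranges: [-3.1, 3.1], [-0.84, 2.19], [0.05, 2.79], [-1.13, 4.28], [0.06, 2.93], [-2.69, 2.69]. Speed limits (rad/s): [2.22, 2.22, 2.79, 3.14, 3.14, 3.14].

INTERFACE

Orientations are given as [roll, pitch, yaw] about the fixed x, y, z axes, in that order (R = Rz(yaw) Ry(pitch) Rx(roll)).
In Python, from cell import env gives the robot as it stands.
- The arm moves only by the tool apply_moves, never from a script. Its arguments are lists of equal length, an entry for each row: "offset": the shift along the world's x, y, z in units of 25 mm (1.0 is 25 mm), a list of three; "yaw": the turn about the world's z in units of 6 degrees (1.0 is 6 degrees); "jaw": the closure, from -1 (fully open) to 1 (shut), so that 0 is half open. A call has 1 to 20 rows; each row is the pose to reach, as a shift and turn from the pose measured when the call began; what a row does not reach only later rows make up. A row lasts 1/8 s, in which the tool goes at most 62.5 mm and 10.7 degrees, less where a joint would pass 70% of its speed; a pose out of reach is approached as far as the arm can. A call with a gripper value outside its range is refused whole. The fingers move at their own pace and stop on an object; the grip force is fixed at half the most. Time passes only in rows, so rows that repeat a pose let the fingers close. It gives the time, the measured TCP pose, the force and the opening at its end, in the units of the state.
- env.state(): the state, without advancing time (a new reading comes with each control period).
- env.read_camera(name): name is "side" or "top" or "wrist"; returns a dict with "frame" (400x640x3 uint8, red, green, blue), "fx", "fy", "cx", "cy" (pixels), "xyz" and "rotation" of the camera in the world; the wrist camera has in their place "hand_eye" (4x4, takes a point from camera to tool coordinates, whose origin is the TCP and whose axes are the tool frame's). Camera axes: x right, y down, z forward; pixel columns grow to the right and rows downward; lengths in mm; the calibration is good to about 2 mm. A picture is of the moment at which its call begins: read the wrist's pose just before it. There is no depth.
- env.job_done(): hands the job in, once; it reports no verdict.
The state is a dict: "t": time; "joints": joint angles; "qvel": joint speeds; "tau": joint torques, N m; "eef_pos": TCP position; "tcp_rot": TCP orientation; "ft_force": force on the tool from outside, world axes, zero at the start; "moment": the same for the moment, N m; "opening": opening from 0.0 (shut) to 1.0 (fully open).
Only numpy, scipy, OpenCV 4.12 (cv2) and the standard library are available. Lean on these libraries where they do the work, as an engineer would, in place of code of your own. Each camera call takes 0.05 s, during which the arm holds its last target.

## Working session

There is one attempt and no reset: what is moved stays moved. The work goes in short steps, Python scripts to look and compute and a tool call to move; the robot and the scene stay as the last step left them, time stands still between calls to the robot, and variables do not carry over. Pictures are saved under pics/ and viewed, and the job is handed in when it is done.

Besides the shell and the picture viewer there is one more tool, called after "Emit:" as name(argument=value, ...), one argument or row to a line, values as JSON. apply_moves: Moves the arm, as the interface text tells. Its arguments: {"type":"object","properties":{"offset":{"type":"array"},"yaw":{"type":"array"},"jaw":{"type":"array"}},"required":["offset","yaw","jaw"]}

```bash
ls; mkdir -p pics; python3 - <<'E'
from cell import env
import cv2
print(env.state(), env.grasp_offset)
for n in ("side","top","wrist"):
    c=env.read_camera(n)
    cv2.imwrite(f"pics/{n}0.png",c["frame"][:,:,::-1])
    print(n,{k:v for k,v in c.items() if k!="frame"})
E
```

```text
pics
{'t': 0.0, 'joints': array([-1.34162916e+00,  4.91573224e-01,  1.55946032e+00,  1.31081335e-05,
        1.09170244e+00, -1.05636579e-01]), 'qvel': array([ 0.00026157, -0.00140352,  0.00035161, -0.00103409,  0.00094188,
       -0.00065621]), 'tau': array([-4.43104454e-06, -6.12651944e+01, -2.58190316e+01,  6.92755077e-02,
        4.81525704e-02, -9.32353782e-05]), 'eef_pos': array([ 205.31075535, -590.05138029,  214.04951748]), 'tcp_rot': array([-1.68660057,  1.56965294,  1.78978978]), 'ft_force': array([-0.19958764, -0.3848862 ,  0.66843303]), 'moment': array([ 0.00304517,  0.00644477, -0.02376131]), 'opening': 0.999202858841174} 18.8
side {'fx': 414.95341786100226, 'fy': 414.95341786100226, 'cx': 317.7198499315132, 'cy': 200.76732226278517, 'xyz': array([ 97.10783715, 803.11179146, 750.87726218]), 'rotation': array([-2.17437208, -0.002759  , -2.58870889])}
top {'fx': 444.7660019238905, 'fy': 444.7660019238905, 'cx': 320.152337762304, 'cy': 197.5898157215065, 'xyz': array([ 492.89052844,  -23.63276765, 1139.40569013]), 'rotation': array([-3.02890304, -0.01539116, -1.57188239])}
wrist {'fx': 305.7428859348609, 'fy': 305.7428859348609, 'cx': 316.93603739566225, 'cy': 192.30840883636574, 'hand_eye': array([[-1.56128139e-04, -2.83029377e-01,  9.59111228e-01,
        -1.69045512e+02],
       [ 9.99999027e-01,  1.28523173e-03,  5.42050087e-04,
        -4.27867693e-01],
       [-1.38609629e-03,  9.59110380e-01,  2.83028901e-01,
        -8.08379752e+01],
       [ 0.00000000e+00,  0.00000000e+00,  0.00000000e+00,
         1.00000000e+00]])}
```

View pics/top0.png

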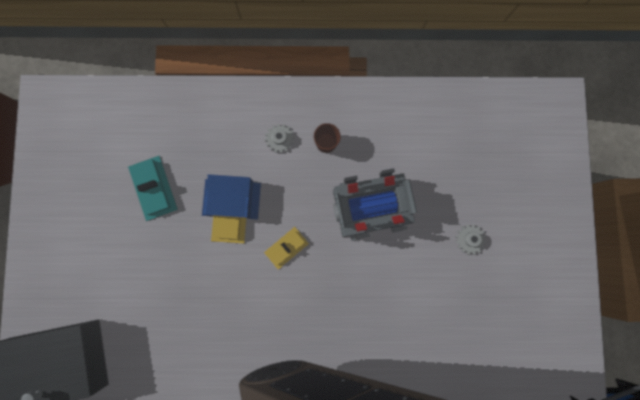

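View pics/side0.png

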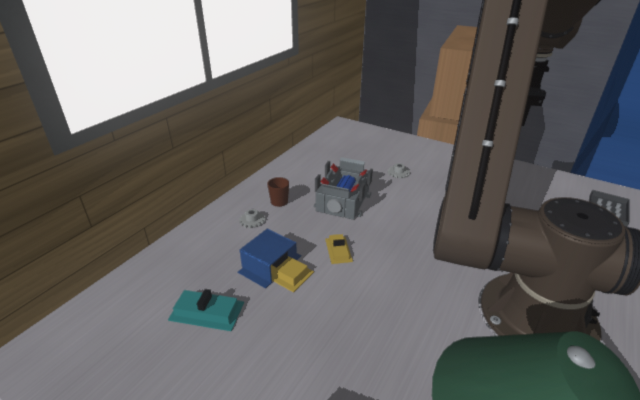

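View pics/wrist0.png

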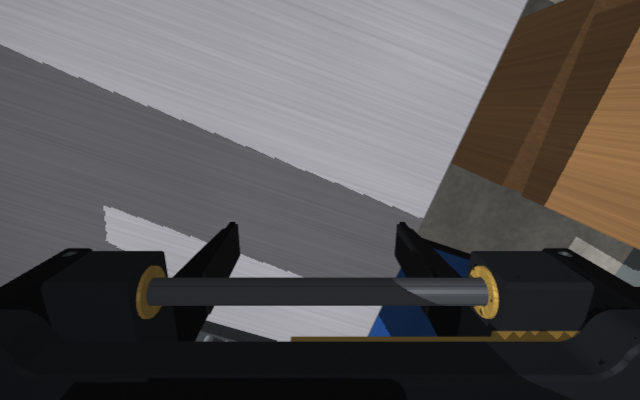

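The top view shows the rack at about (230,197) with the cover's end at (228,230). The housing is at (375,207), the small yellow decoy at (287,248), and the hubs at (279,138) and (471,239). The cup is at (327,138). I'll enlarge these areas next.

```bash
cat > h.py <<'E'
from cell import env
import numpy as np, cv2
from scipy.spatial.transform import Rotation as R
def cam(name):
    s=env.state(); c=env.read_camera(name)
    if name=="wrist":
        T=np.eye(4);T[:3,:3]=R.from_euler('xyz',s['tcp_rot']).as_matrix();T[:3,3]=s['eef_pos']
        M=T@c['hand_eye']
    else:
        M=np.eye(4);M[:3,:3]=R.from_euler('xyz',c['rotation']).as_matrix();M[:3,3]=c['xyz']
    c['M']=M; return c
def w(c,u,v,z):
    d=c['M'][:3,:3]@np.array([(u-c['cx'])/c['fx'],(v-c['cy'])/c['fy'],1]); o=c['M'][:3,3]
    return o+d*(z-o[2])/d[2]
def p(c,X):
    q=c['M'][:3,:3].T@(np.array(X,float)-c['M'][:3,3]); return q[0]/q[2]*c['fx']+c['cx'],q[1]/q[2]*c['fy']+c['cy']
def crop(c,x0,y0,x1,y1,k,fn):
    im=cv2.resize(c['frame'][y0:y1,x0:x1,::-1],None,fx=k,fy=k,interpolation=cv2.INTER_CUBIC)
    im=cv2.convertScaleAbs(im,alpha=1.3)
    cv2.imwrite('pics/'+fn,im)
def ov(c,pts,cr,k,fn,closed=True):
    im=cv2.resize(c['frame'][:,:,::-1],None,fx=k,fy=k,interpolation=cv2.INTER_CUBIC)
    for P in pts:
        a=np.array([p(c,x) for x in P]); a=((a+.5)*k-.5).round().astype(int)
        cv2.polylines(im,[a],closed,(0,0,255) if len(P)>1 else (255,0,255),1)
        if len(P)==1: cv2.circle(im,tuple(int(x) for x in a[0]),3,(255,0,255),1)
    x0,y0,x1,y1=[int(v*k) for v in cr]
    cv2.imwrite('pics/'+fn,im[y0:y1,x0:x1])
def rect(cx,cy,th,x0,x1,y0,y1,z):
    c,s=np.cos(th),np.sin(th)
    return [(cx+c*x-s*y,cy+s*x+c*y,z) for x,y in((x0,y0),(x1,y0),(x1,y1),(x0,y1))]
E
python3 - <<'E'
from h import *
c=cam("top")
crop(c,190,165,290,265,6,"t1.png")
crop(c,325,160,425,245,8,"t2.png")
E
```

```text
(no output)
```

View pics/t1.png

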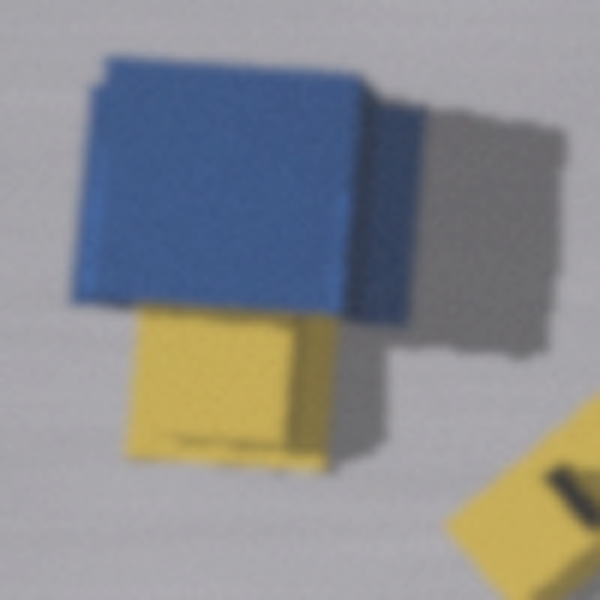

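View pics/t2.png

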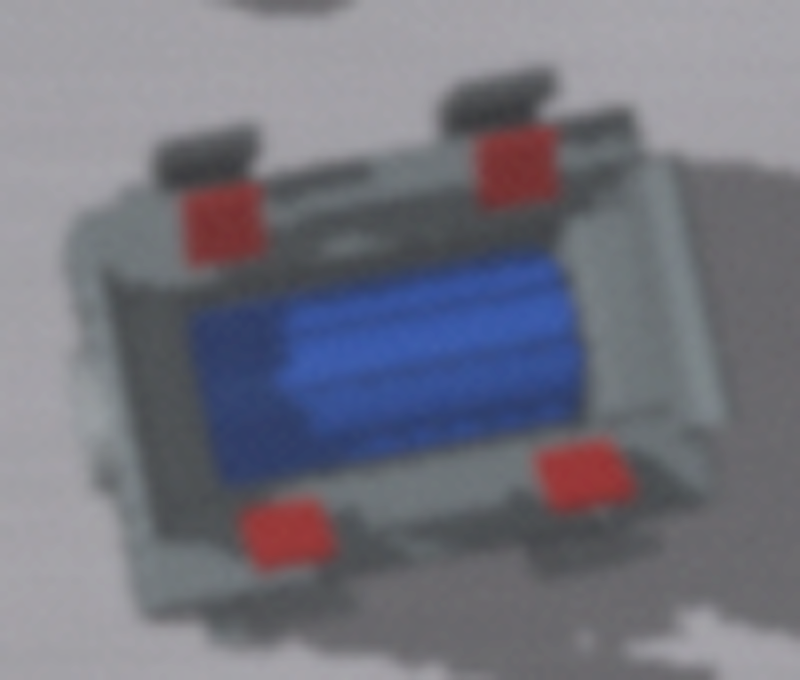

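The cover's front brim corners are at about (211.2,241.3) and (244.7,243.3) in the top view. The red catch centres are at crop (225,224), (517,165), (290,535) and (585,475).

```bash
python3 - <<'E'
from h import *
from scipy.optimize import least_squares
c=cam("top")
a=w(c,211.2,241.3,4);b=w(c,244.7,243.3,4)
print("cover corners",a,b,np.linalg.norm(a-b)); d=b-a; th=np.arctan2(-d[0],-(-d[1])*1)
# a is +y end, b is -y; x axis = rot of (a-b) by -90deg
v=(a-b)[:2]; v/=np.linalg.norm(v); xa=np.array([v[1],-v[0]]); th=np.arctan2(xa[1],xa[0])
cc=(a+b)[:2]/2+75*xa; print("cover",cc,np.degrees(th))
r1=w(c,202,215.5,62);r2=w(c,190+108/6,165+58/6,62);r3=w(c,190+362/6,165+72/6,62);r4=w(c,190+347/6,165+315/6,62);print("rack",r1,r2,r3,r4,(r1+r2+r3+r4)/4)
obs={( 1,1):(225,224),(1,-1):(517,165),(-1,1):(290,535),(-1,-1):(585,475)}
def f(q):
    o=[]
    for (i,j),(u,vv) in obs.items():
        x,y=i*45.25,j*45; C,S=np.cos(q[2]),np.sin(q[2])
        pu=p(c,(q[0]+C*x-S*y,q[1]+S*x+C*y,86.75)); o+=[pu[0]-325-u/8,pu[1]-160-vv/8]
    return o
s=least_squares(f,[480,-150,0.1]);print("housing",s.x,np.degrees(s.x[2]),np.round(s.fun,2))
h=s.x
pts=[rect(*h,-53.5,-37,j*45-12,j*45+12,86) for j in(1,-1)]+[rect(*h,-62,62,-88,88,0),rect(*h,-44.5,44.5,-78,78,94)]
ov(c,pts,(325,160,425,245),8,"o2.png")
pts=[rect(*cc,th,-75,75,-42,42,4),rect(*cc,th,-65,65,-28,28,28)]
ov(c,pts,(190,165,290,265),6,"o1.png")
for n,(u,v,z) in dict(hub_a=(279,136,30),hub_b=(474,238,30),cup=(327,130,72)).items(): print(n,w(c,u,v,z))
c=cam("side")
ov(c,pts+[rect(*h,-62,62,-88,88,0),rect(*h,-44.5,44.5,-78,78,94)],(220,140,420,300),4,"o3.png")
E
```

```text
cover corners [509.83335514 234.73445078   4.        ] [504.71772775 150.04348702   4.        ] 84.84532389658796
cover [582.13909303 187.86695123] -3.456663538828905
rack [571.05980285 245.3302222   62.        ] [670.99187819 233.59595052  62.        ] [665.36789221 130.32564689  62.        ] [566.21480137 134.72268298  62.        ] [618.40859366 185.99362565  62.        ]
housing [ 5.97600777e+02 -1.71963858e+02  1.98475709e-01] 11.371820480185649 [ 0.05  0.85  0.23  0.92 -0.2  -0.88 -0.08 -0.86]
hub_a [776.2290162   63.80398228  30.        ]
hub_b [ 517.08905352 -425.1351768    30.        ]
cup [780.91847037 -57.21178881  72.        ]
```

View pics/o2.png

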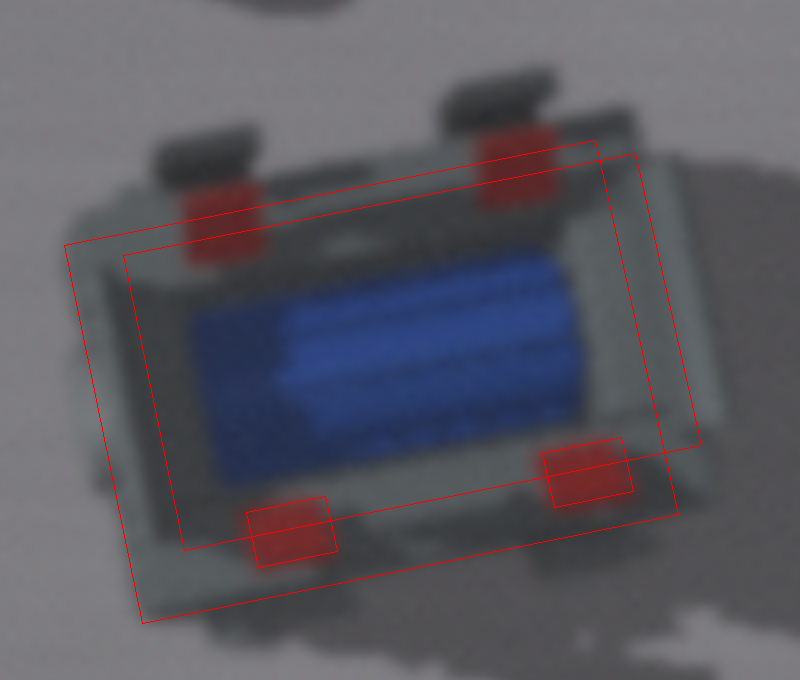

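View pics/o1.png

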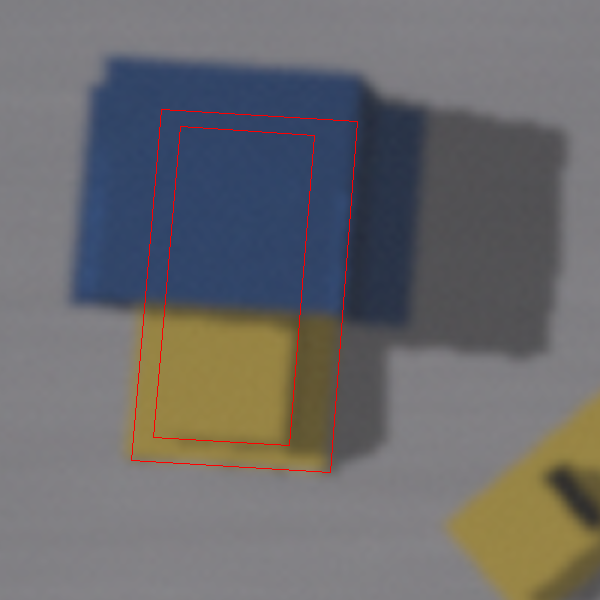

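View pics/o3.png

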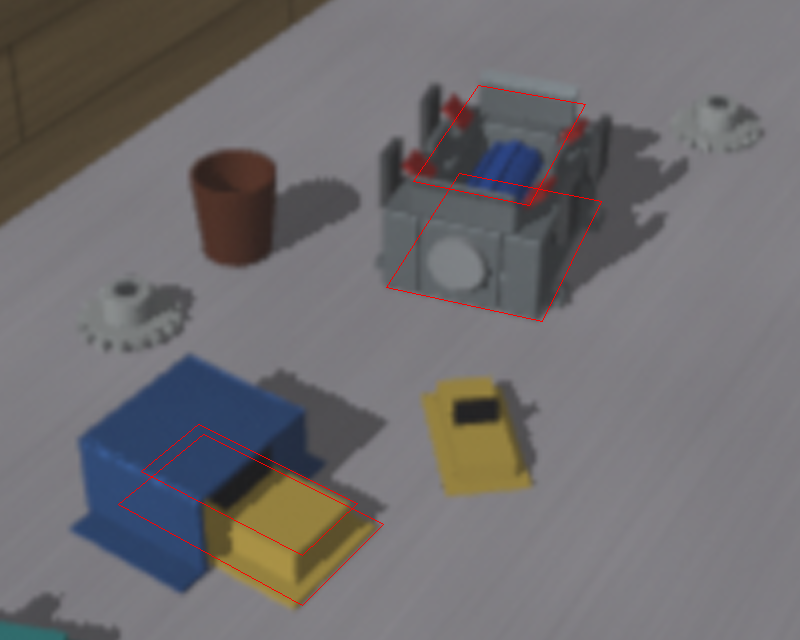

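```bash
cat >> h.py <<'E'
def st():
    s=env.state(); M=R.from_euler('xyz',s['tcp_rot']).as_matrix()
    print('t',round(s['t'],2),'pos',s['eef_pos'].round(1),'phi_y',np.degrees(np.arctan2(M[1,1],M[0,1])).round(2),'tilt',M[2,0].round(4),'q',s['joints'].round(2),'F',s['ft_force'].round(1),'op',round(s['opening'],3))
    return s,M
E
python3 -c "
from h import *
s,M=st();print(M.round(3))"
```

```text
t 0.3 pos [ 205.4 -590.2  214.5] phi_y -70.82 tilt -1.0 q [-1.34  0.49  1.56  0.    1.09 -0.11] F [0.8 0.8 0.5] op 0.997
[[-0.     0.329 -0.944]
 [ 0.    -0.944 -0.329]
 [-1.    -0.    -0.   ]]
```

Emit:
apply_moves(
  offset=[
    [2, 2, 0],
    [4, 4, 0],
    [6, 6, 0],
    [8, 8, 0],
    [10, 10.5, 0],
    [11, 13, 0],
    [12, 15.5, 0],
    [13, 18, 0],
    [13.4, 20.5, 0],
    [13.4, 23, 0],
    [13.4, 25.5, -0.5],
    [13.4, 28, -1.5],
    [13.4, 30, -2.5],
    [13.4, 31.2, -3.5],
    [13.4, 31.2, -3.8],
    [13.4, 31.2, -3.8],
    [13.4, 31.2, -3.8],
    [13.4, 31.2, -3.8],
  ],
  yaw=[0, 0, 0, 0, -0.5, -1, -1.5, -2, -2.5, -3, -3.5, -3.8, -3.8, -3.8, -3.8, -3.8, -3.8, -3.8],
  jaw=[-0.45, -0.45, -0.45, -0.45, -0.45, -0.45, -0.45, -0.45, -0.45, -0.45, -0.45, -0.45, -0.45, -0.45, -0.45, -0.45, -0.45, -0.45],
)

```text
t: 2.55
eef_pos: [540.9, 188.8, 120.4]
tcp_rot: [-2.709, 1.569, 0.368]
ft_force: [0.7, -0.5, -0.3]
opening: 0.724
```

```bash
python3 - <<'E'
from h import *
st()
c=cam("wrist"); cv2.imwrite("pics/w1.png",c['frame'][:,:,::-1])
c=cam("side"); crop(c,200,120,400,300,4,"s1.png")
E
```

```text
t 2.55 pos [540.9 188.8 120.4] phi_y -93.7 tilt -1.0 q [0.22 0.53 1.79 0.   0.82 1.86] F [ 0.7 -0.5 -0.3] op 0.724
```

View pics/w1.png

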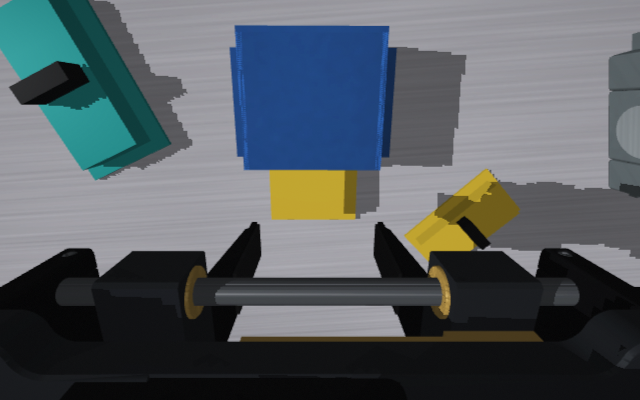

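View pics/s1.png

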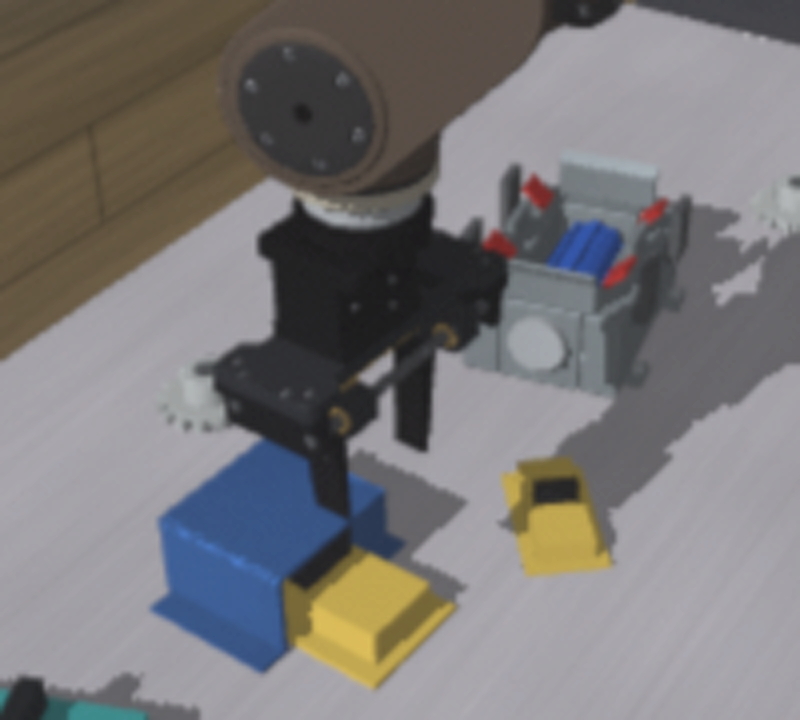

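```bash
python3 - <<'E'
from h import *
s,M=st()
c=cam("wrist")
crop(c,220,15,420,235,3.6,"w1c.png")
cc=np.array([582.1,187.9]);th=np.radians(-3.5)
ov(c,[rect(*cc,th,-75,75,-42,42,4),rect(*cc,th,-65,65,-28,28,28),rect(619,187,th,-47.5,51.5,-52,52,62)],(220,15,420,235),3.6,"w1o.png")
E
```

```text
t 2.65 pos [540.8 188.9 120.3] phi_y -93.7 tilt -1.0 q [0.22 0.53 1.79 0.   0.82 1.86] F [-0.  -0.1  0.8] op 0.725
```

View pics/w1c.png

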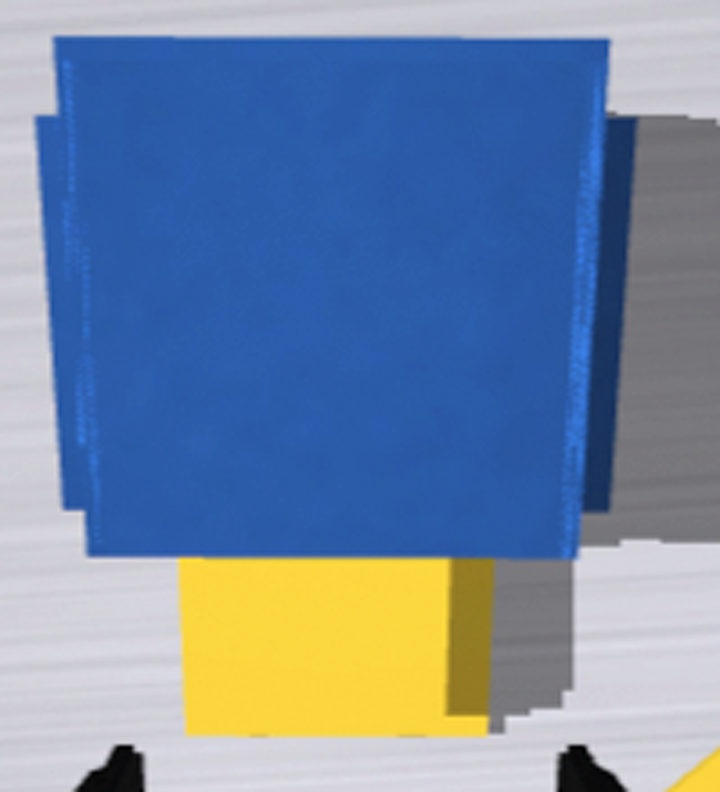

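View pics/w1o.png

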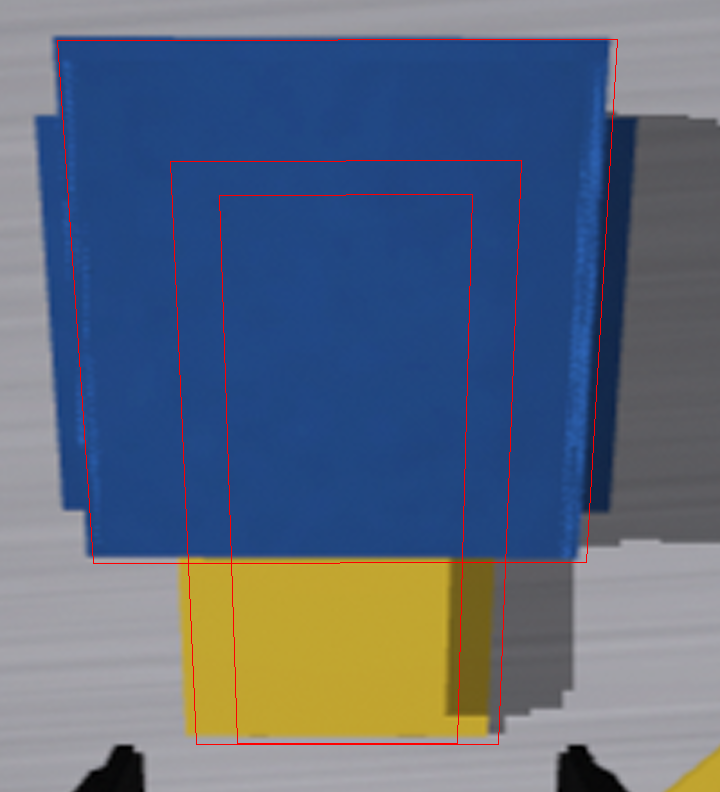

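The wrist view puts the cover about 2.5 mm further towards +y than I had it, with its yaw agreeing at −3.5°. Next I'll centre the fingers, descend and grip.

Emit:
apply_moves(
  offset=[
    [0, 0.15, -1],
    [0, 0.15, -2.5],
    [0, 0.15, -3.5],
    [0, 0.15, -4.2],
    [0, 0.15, -4.48],
    [0, 0.15, -4.48],
    [0, 0.15, -4.48],
    [0, 0.15, -4.48],
    [0, 0.15, -4.48],
    [0, 0.15, -4.48],
    [0, 0.15, -4.48],
    [0, 0.15, -4.48],
  ],
  yaw=[0, 0, 0, 0, 0, 0, 0, 0, 0, 0, 0, 0],
  jaw=[-0.45, -0.45, -0.45, -0.45, -0.45, -0.45, -0.45, 0.3, 0.3, 0.3, 0.3, 0.3],
)

```text
t: 4.2
eef_pos: [540.9, 192.8, 8.6]
tcp_rot: [-2.71, 1.569, 0.367]
ft_force: [-1.0, -0.7, 6.4]
opening: 0.585
```

```bash
python3 - <<'E'
from h import *
s,M=st()
c=cam("wrist"); cv2.imwrite("pics/w2.png",c['frame'][:,:,::-1])
c=cam("side"); crop(c,200,120,400,300,4,"s2.png")
E
```

```text
t 4.2 pos [540.9 192.8   8.6] phi_y -93.69 tilt -1.0 q [0.23 0.7  1.85 0.   0.59 1.86] F [-1.  -0.7  6.4] op 0.585
```

View pics/s2.png

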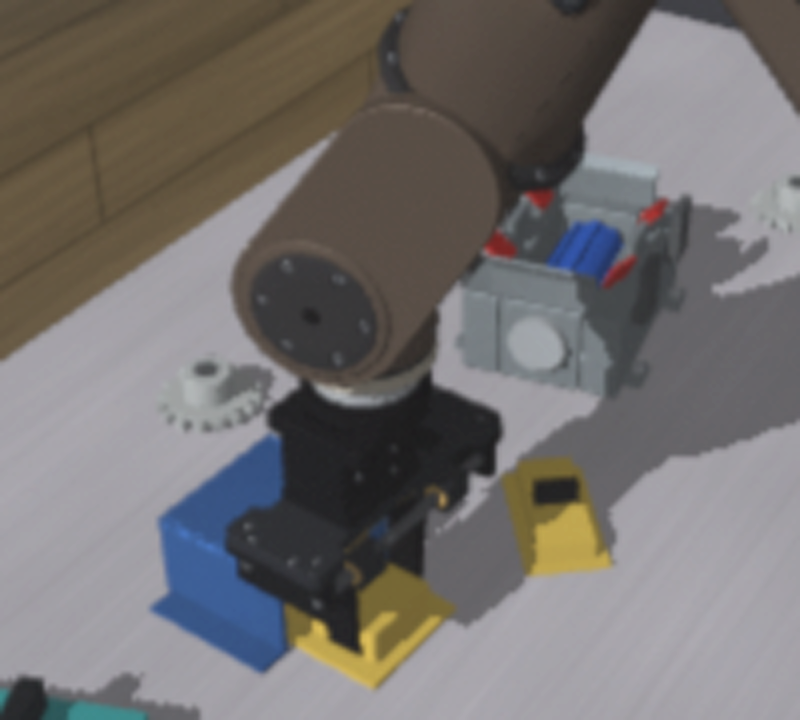

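Emit:
apply_moves(
  offset=[
    [-0.3, 0.02, 0.02],
    [-0.8, 0.05, 0.02],
    [-1.4, 0.08, 0.02],
    [-2.0, 0.12, 0.02],
    [-2.6, 0.16, 0.02],
    [-3.2, 0.2, 0.02],
    [-3.8, 0.23, 0.02],
    [-4.4, 0.27, 0.02],
    [-4.8, 0.29, 0.02],
    [-5, 0.3, 0.02],
    [-5, 0.3, 0],
    [-5, 0.3, 0],
  ],
  yaw=[0, 0, 0, 0, 0, 0, 0, 0, 0, 0, 0, 0],
  jaw=[0.3, 0.3, 0.3, 0.3, 0.3, 0.3, 0.3, 0.3, 0.3, 0.3, 0.3, 0.3],
)

```text
t: 5.8
eef_pos: [416.3, 200.4, 8.6]
tcp_rot: [-2.72, 1.568, 0.357]
ft_force: [-0.4, 0.6, -1.5]
opening: 0.586
```

```bash
python3 - <<'E'
from h import *
s,M=st()
c=cam("top"); crop(c,180,165,320,285,5.5,"t3.png")
E
```

```text
t 5.8 pos [416.3 200.4   8.6] phi_y -93.69 tilt -1.0 q [0.31 0.61 2.13 0.   0.39 1.94] F [-0.4  0.6 -1.5] op 0.586
```

View pics/t3.png

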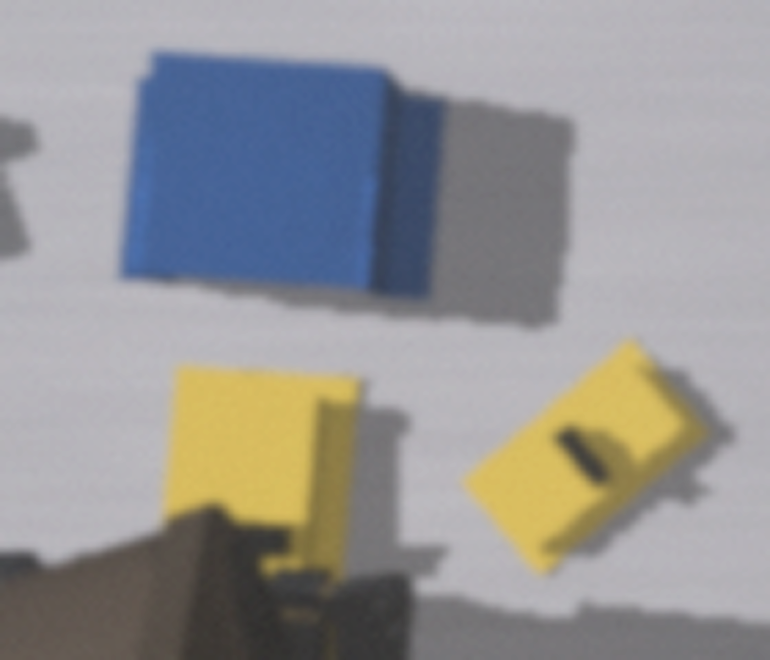

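Emit:
apply_moves(
  offset=[
    [0, 0, 0],
    [0, 0, 0],
    [0, 0, 0],
    [0, 0, 1],
    [0, 0, 2.5],
    [0, 0, 4],
    [0.5, 0, 5],
    [1, -0.05, 5],
    [1.7, -0.1, 5],
    [1.7, -0.1, 5],
    [1.7, -0.1, 5],
    [1.7, -0.1, 5],
    [1.7, -0.1, 5],
    [1.7, -0.1, 5],
    [1.7, -0.1, 5],
    [1.7, -0.1, 5],
    [1.7, -0.1, 5],
  ],
  yaw=[0, 0, 0, 0, 0, 0, 1.5, 3, 4.5, 6, 7.5, 9, 10.5, 12, 13.5, 15, 15],
  jaw=[-0.45, -0.45, -0.45, -0.45, -0.45, -0.45, -0.4, -0.2, 0, 0.1, 0.1, 0.1, 0.1, 0.1, 0.1, 0.1, 0.1],
)

```text
t: 7.98
eef_pos: [458.8, 197.8, 133.6]
tcp_rot: [-2.738, 1.569, 1.909]
ft_force: [0.2, 0.0, 0.1]
opening: 0.449
```

```bash
python3 - <<'E'
from h import *
s,M=st()
c=cam("wrist"); cv2.imwrite("pics/w3.png",c['frame'][:,:,::-1])
cc=np.array([458.8,198.2]);th=np.radians(-3.7)
ov(c,[rect(*cc,th,-75,75,-42,42,4),rect(*cc,th,-65,65,-28,28,28),rect(*cc,th,-7,7,-22,22,50)],(100,50,520,350),1.9,"w3o.png")
c=cam("top"); ov(c,[rect(*cc,th,-75,75,-42,42,4),rect(*cc,th,-65,65,-28,28,28)],(180,165,320,285),5.5,"t4.png")
E
```

```text
t 7.97 pos [458.8 197.8 133.6] phi_y -3.76 tilt -1.0 q [0.27 0.42 1.95 0.   0.77 0.34] F [0.2 0.  0.1] op 0.449
```

View pics/w3o.png

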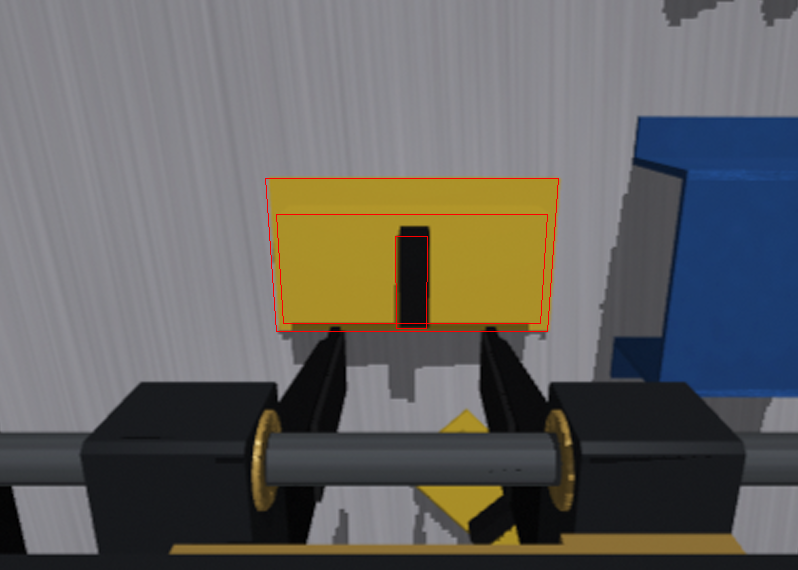

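View pics/t4.png

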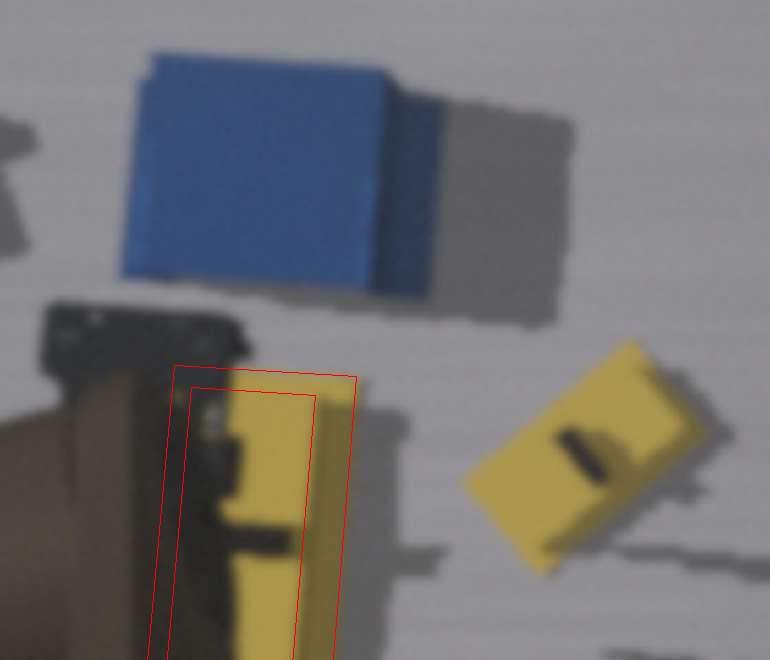

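The overlay on the cover lying loose agrees to about 1 mm, with the rib at crop (414,275). Next I'll descend onto the rib and grip it.

Emit:
apply_moves(
  offset=[
    [0.02, 0, -1],
    [0.02, 0, -2.3],
    [0.02, 0, -3.3],
    [0.02, 0, -3.9],
    [0.02, 0, -4.1],
    [0.02, 0, -4.1],
    [0.02, 0, -4.1],
    [0.02, 0, -4.1],
    [0.02, 0, -4.1],
    [0.02, 0, -4.1],
    [0.02, 0, -4.1],
  ],
  yaw=[0, 0, 0, 0, 0, 0, 0, 0, 0, 0, 0],
  jaw=[0.1, 0.1, 0.1, 0.1, 0.1, 0.1, 1, 1, 1, 1, 1],
)

```text
t: 9.45
eef_pos: [459.4, 197.9, 31.3]
tcp_rot: [-2.878, 1.569, 1.767]
ft_force: [-0.6, -0.2, 5.2]
opening: 0.147
```

```bash
python3 - <<'E'
from h import *
s,M=st()
E
```

```text
t 9.45 pos [459.4 197.9  31.3] phi_y -3.9 tilt -1.0 q [0.27 0.6  2.03 0.   0.52 0.34] F [-0.6 -0.2  5.2] op 0.147
```

Emit:
apply_moves(
  offset=[
    [0, 0, 0.3],
    [0, 0, 1.2],
    [0, 0, 2.6],
    [0, -0.5, 4],
    [0.5, -1.8, 5.2],
    [1.2, -3.4, 6],
    [1.9, -5, 6],
    [2.6, -6.6, 6],
    [3.3, -8.2, 6],
    [4, -9.8, 6],
    [4.6, -11.4, 6],
    [5.1, -12.8, 6],
    [5.4, -13.9, 6],
    [5.57, -14.6, 6],
    [5.57, -14.75, 6],
    [5.57, -14.75, 6],
    [5.57, -14.75, 6],
    [5.57, -14.75, 6],
  ],
  yaw=[0, 0, 0, 0, -0.7, -1.9, -3.1, -4.4, -5.7, -7, -8.3, -9.6, -10.8, -11.8, -12.45, -12.45, -12.45, -12.45],
  jaw=[1, 1, 1, 1, 1, 1, 1, 1, 1, 1, 1, 1, 1, 1, 1, 1, 1, 1],
)

```text
t: 11.7
eef_pos: [598.6, -170.5, 181.4]
tcp_rot: [-2.834, 1.569, 0.508]
ft_force: [0.9, -0.1, -3.1]
opening: 0.143
```

```bash
python3 - <<'E'
from h import *
s,M=st()
h=[598.7,-170.9,np.radians(11.37)]
hs=[rect(*h,-44.5,44.5,-78,78,94),rect(*h,-62,62,-88,88,0)]
for i in(1,-1):
  for j in (1,-1): hs.append(rect(*h,*sorted((i*37,i*37.1)),j*45-12,j*45+12,78.5))
th=np.radians(11.37-90); z0=s['eef_pos'][2]-31.3; cc=s['eef_pos'][:2]
cv=[rect(*cc,th,-75,75,-42,42,z0),rect(*cc,th,-65,65,-28,28,z0+28)]
c=cam("wrist"); ov(c,hs+cv,(0,0,640,400),1.25,"w4.png")
c=cam("top"); ov(c,hs+cv,(300,140,440,260),5.5,"t5.png")
c=cam("side"); ov(c,hs+cv,(270,110,400,230),6,"s5.png")
E
```

```text
t 11.7 pos [ 598.6 -170.5  181.4] phi_y -78.53 tilt -1.0 q [-0.38  0.52  1.6   0.    1.02  0.99] F [ 0.9 -0.1 -3.1] op 0.143
```

View pics/w4.png

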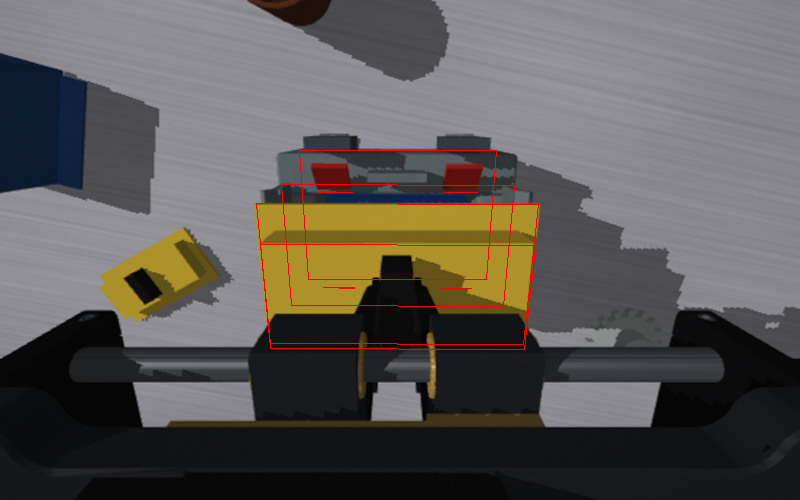

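View pics/t5.png

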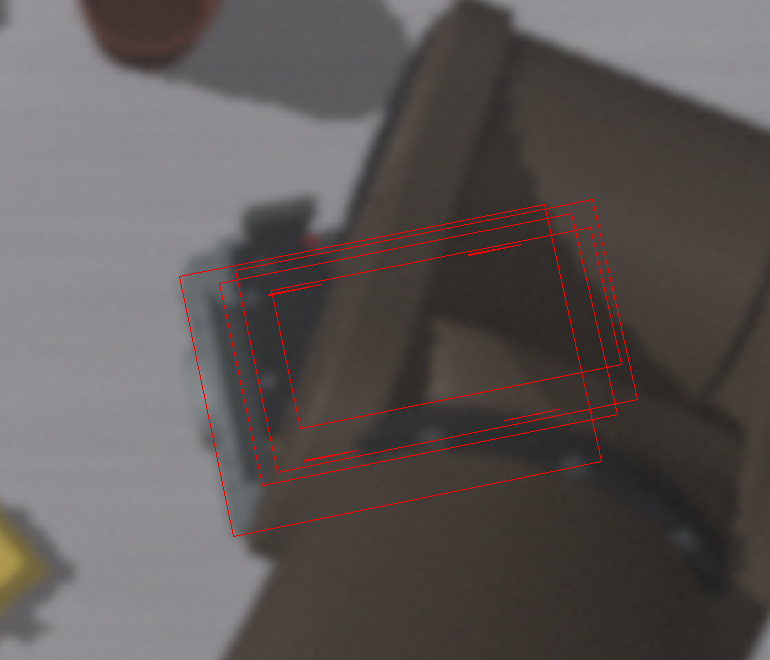

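View pics/s5.png

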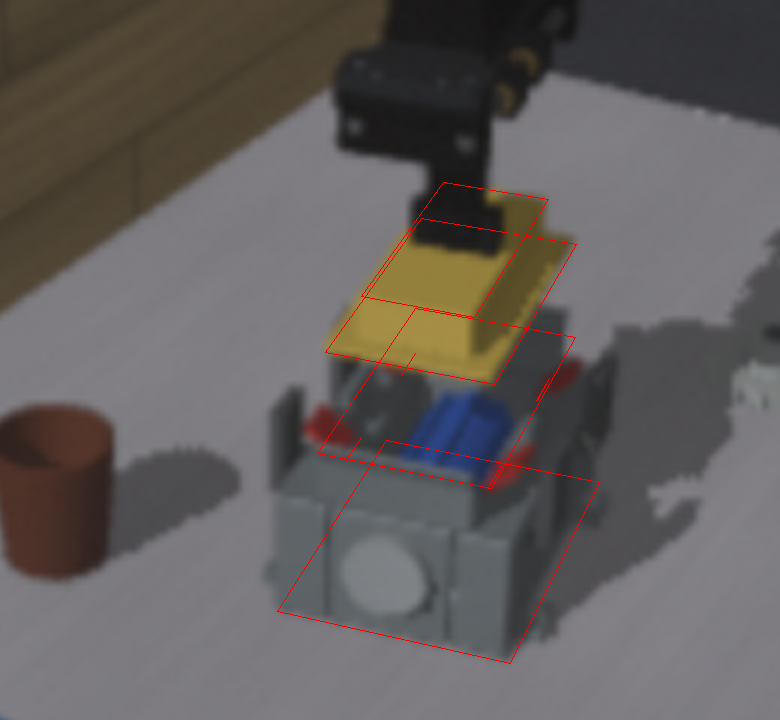

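```bash
python3 - <<'E'
from h import *
s,M=st()
h=[598.7,-170.9,np.radians(11.37)]
c=cam("wrist"); k=6
im=cv2.resize(c['frame'][:,:,::-1],None,fx=k,fy=k,interpolation=cv2.INTER_CUBIC)
for j in (1,-1):
  for x,z,col in((37,78.5,(0,255,0)),(53.5,95,(255,255,0))):
    P=np.array([p(c,q) for q in rect(*h,x,x+.01,j*45-12,j*45+12,z)]); P=((P+.5)*k-.5).round().astype(int); print(j,x,P[[0,2]]/k)
    cv2.line(im,tuple(map(int,P[0])),tuple(map(int,P[2])),col,1)
cv2.imwrite("pics/w5.png",im[100*k:168*k,215*k:345*k])
cv2.imwrite("pics/w5.png",im[100*k:168*k,240*k:395*k][:, :930][:,:800])
for n in("w5r",): cv2.imwrite("pics/w5r.png",im[100*k:168*k,300*k:430*k])
E
```

```text
t 11.85 pos [ 598.7 -170.7  181.4] phi_y -78.56 tilt -1.0 q [-0.38  0.52  1.6   0.    1.02  0.99] F [ 0.5 -0.4 -3. ] op 0.147
1 37 [[281.33333333 153.66666667]
 [254.5        153.66666667]]
1 53.5 [[278.5 137. ]
 [249.5 137. ]]
-1 37 [[382.         154.        ]
 [355.16666667 153.83333333]]
-1 53.5 [[387.16666667 137.33333333]
 [358.16666667 137.16666667]]
```

View pics/w5.png

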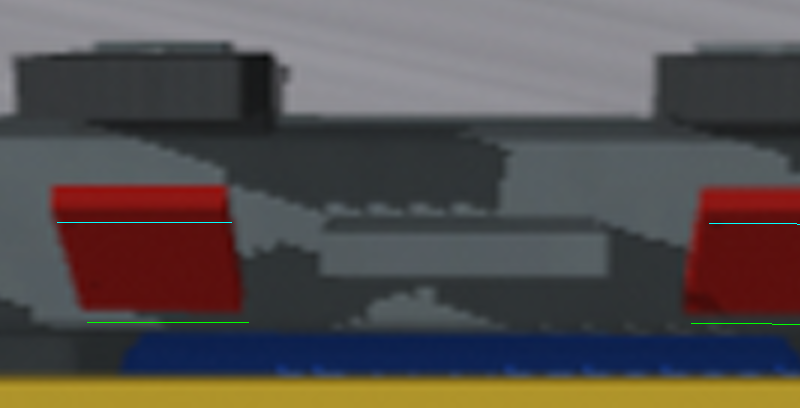

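View pics/w5r.png

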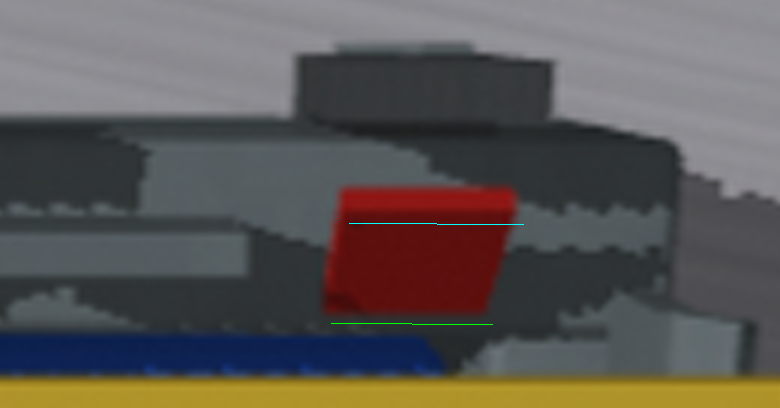

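Emit:
apply_moves(
  offset=[
    [0.05, 0.035, -0.3],
    [0.05, 0.035, -0.8],
    [0.05, 0.035, -1.3],
    [0.05, 0.035, -1.8],
    [0.05, 0.035, -2.2],
    [0.05, 0.035, -2.45],
    [0.05, 0.035, -2.55],
    [0.05, 0.035, -2.6],
    [0.05, 0.035, -2.6],
  ],
  yaw=[0, 0, 0, 0, 0, 0, 0, 0, 0],
  jaw=[1, 1, 1, 1, 1, 1, 1, 1, 1],
)

```text
t: 13.02
eef_pos: [600.0, -169.9, 116.6]
tcp_rot: [-3.009, 1.568, 0.333]
ft_force: [-0.5, 0.6, -3.2]
opening: 0.144
```

```bash
python3 - <<'E'
from h import *
s,M=st()
c=cam("wrist"); crop(c,180,100,440,300,3,"w6.png")
c=cam("side"); crop(c,270,110,400,230,6,"s6.png")
E
```

```text
t 13.03 pos [ 600.  -169.9  116.6] phi_y -78.57 tilt -1.0 q [-0.38  0.6   1.66  0.    0.88  0.99] F [-0.5  0.6 -3.2] op 0.144
```

View pics/w6.png

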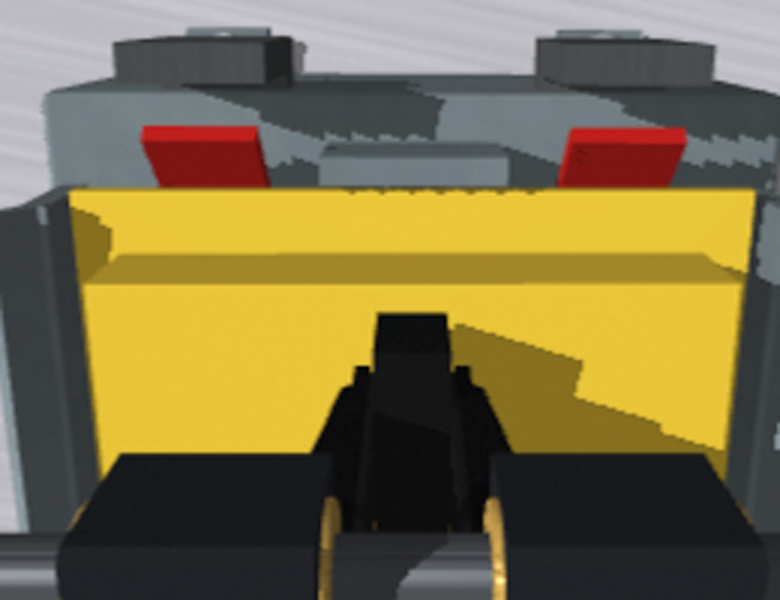

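View pics/s6.png

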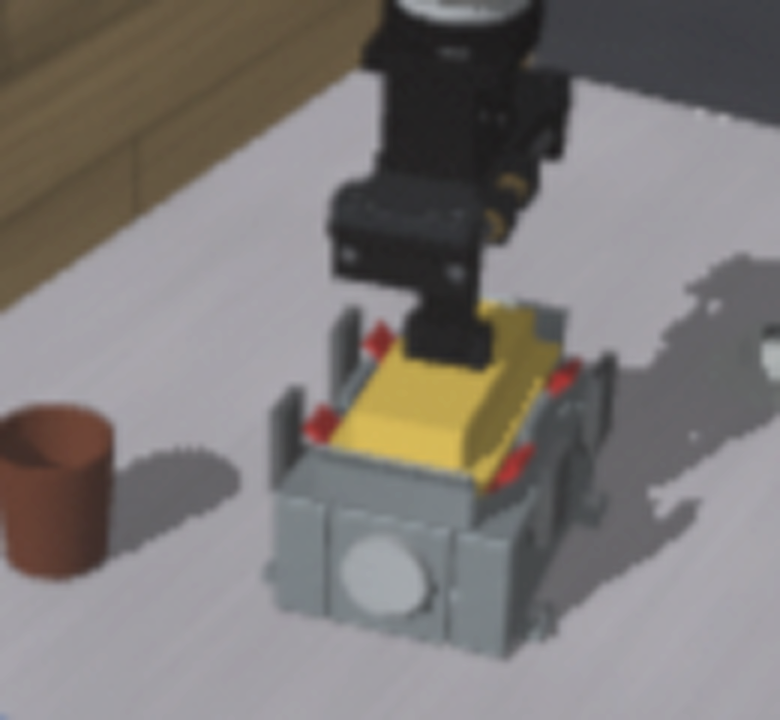

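The brim is inside the guides and the weight is still carried (−3.2 N). I'll lower the last 2 mm and open.

Emit:
apply_moves(
  offset=[
    [0, 0, -0.03],
    [0, 0, -0.06],
    [0, 0, -0.07],
    [0, 0, -0.07],
    [0, 0, -0.07],
    [0, 0, -0.07],
    [0, 0, -0.07],
    [0, 0, -0.07],
    [0, 0, 0.5],
    [0, 0, 1.5],
    [0, 0, 2.5],
    [0, 0, 2.6],
    [0, 0, 2.6],
  ],
  yaw=[0, 0, 0, 0, 0, 0, 0, 0, 0, 0, 0, 0, 0],
  jaw=[1, 1, 1, 0.4, 0.4, 0.4, 0.4, 0.4, 0.4, 0.4, 0.4, 0.4, 0.4],
)

```text
t: 14.75
eef_pos: [599.9, -169.8, 181.6]
tcp_rot: [-3.043, 1.568, 0.298]
ft_force: [-0.2, 0.1, -0.9]
opening: 0.297
```

```bash
python3 - <<'E'
from h import *
s,M=st()
h=[600,-169.8,np.radians(11.37)]
th=np.radians(11.37-90)
cv=[rect(*h[:2],th,-75,75,-42,42,87.5),rect(*h[:2],th,-65,65,-28,28,111.5)]
c=cam("wrist"); ov(c,cv,(160,100,460,320),2.6,"w7.png")
c=cam("side"); ov(c,cv,(270,110,400,230),6,"s7.png"); crop(c,270,110,400,230,6,"s7c.png")
E
```

```text
t 14.75 pos [ 599.9 -169.8  181.6] phi_y -78.57 tilt -1.0 q [-0.38  0.52  1.6   0.    1.02  0.99] F [-0.2  0.1 -0.9] op 0.297
```

View pics/w7.png

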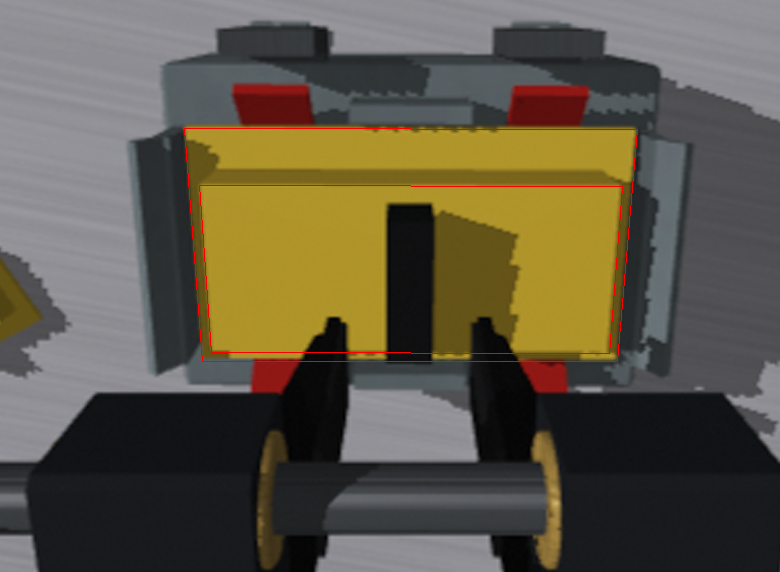

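View pics/s7.png

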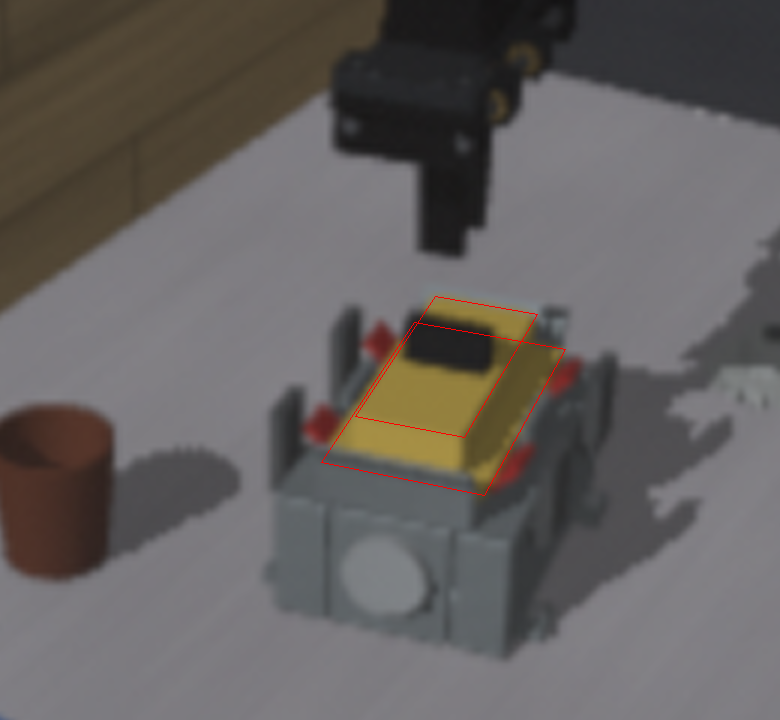

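The cover rests level on the catches, centred to within about 1 mm, and is let go. Next I'll press it down, starting with the near-right corner.

Emit:
apply_moves(
  offset=[
    [-0.2, -1, 0],
    [-0.39, -2.12, 0],
    [-0.39, -2.12, -0.5],
    [-0.39, -2.12, -1.5],
    [-0.39, -2.12, -2.3],
    [-0.39, -2.12, -2.6],
    [-0.39, -2.12, -2.7],
    [-0.39, -2.12, -2.78],
    [-0.39, -2.12, -2.86],
    [-0.39, -2.12, -2.94],
    [-0.39, -2.12, -3.02],
    [-0.39, -2.12, -3.1],
    [-0.39, -2.12, -3.1],
  ],
  yaw=[0, 0, 0, 0, 0, 0, 0, 0, 0, 0, 0, 0, 0],
  jaw=[1, 1, 1, 1, 1, 1, 1, 1, 1, 1, 1, 1, 1],
)

```text
t: 16.48
eef_pos: [589.9, -223.0, 104.3]
tcp_rot: [-3.013, 1.569, 0.328]
ft_force: [-2.6, -2.3, 6.3]
opening: 0.004
```

```bash
python3 - <<'E'
from h import *
s,M=st()
c=cam("wrist"); crop(c,180,80,460,300,2.8,"w8.png")
c=cam("side"); crop(c,270,110,400,230,6,"s8.png")
E
```

```text
t 16.48 pos [ 589.9 -223.   104.3] phi_y -78.58 tilt -1.0 q [-0.47  0.62  1.65  0.    0.87  0.9 ] F [-2.6 -2.3  6.3] op 0.004
```

View pics/w8.png

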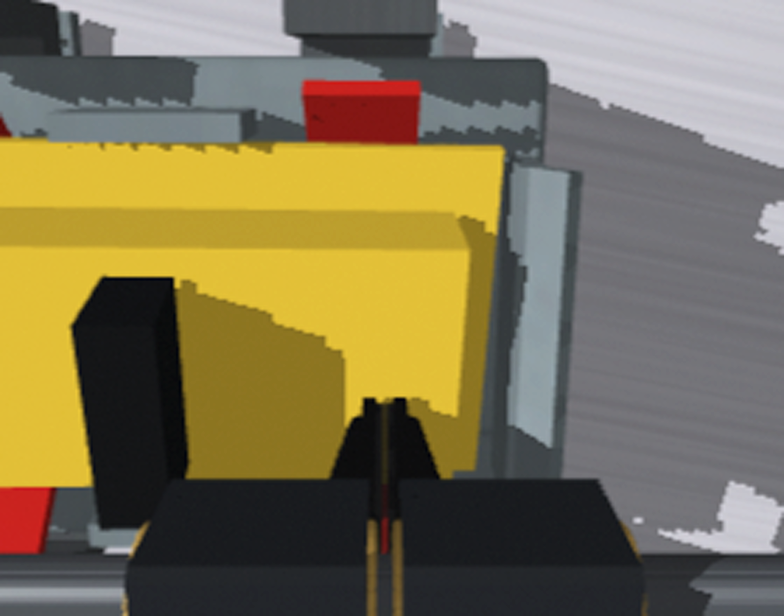

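View pics/s8.png

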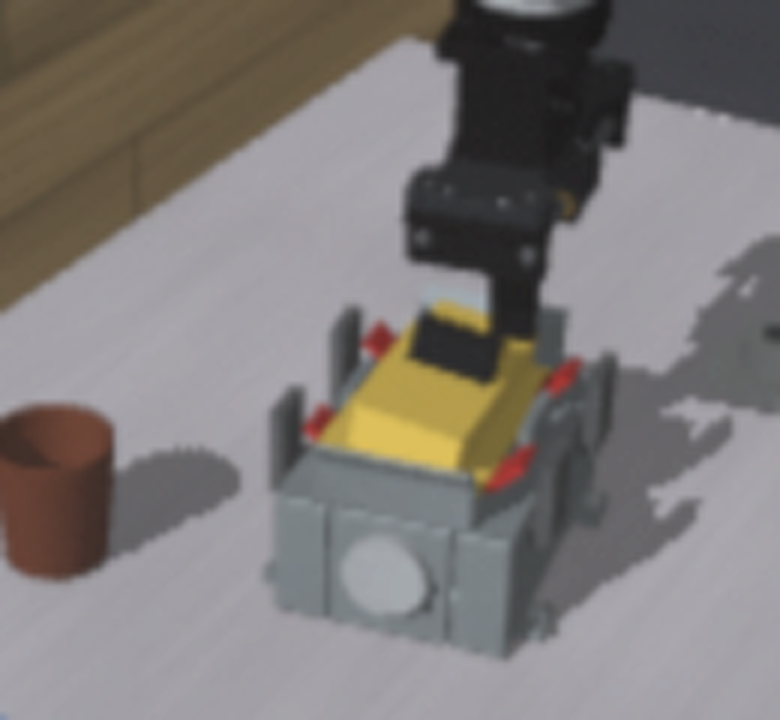

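Emit:
apply_moves(
  offset=[
    [0, 0, -0.08],
    [0, 0, -0.16],
    [0, 0, -0.22],
    [0, 0, -0.28],
    [0, 0, -0.28],
  ],
  yaw=[0, 0, 0, 0, 0],
  jaw=[1, 1, 1, 1, 1],
)

```text
t: 17.2
eef_pos: [591.6, -223.1, 101.8]
tcp_rot: [2.766, 1.563, -0.176]
ft_force: [-4.9, 6.5, 34.4]
opening: 0.001
```

```bash
python3 - <<'E'
from h import *
s,M=st()
c=cam("wrist"); crop(c,180,80,460,300,2.8,"w9.png")
c=cam("side"); crop(c,270,110,400,230,6,"s9.png")
E
```

```text
t 17.2 pos [ 591.6 -223.1  101.8] phi_y -78.57 tilt -1.0 q [-0.47  0.62  1.66  0.    0.86  0.9 ] F [-4.9  6.5 34.4] op 0.001
```

View pics/s9.png

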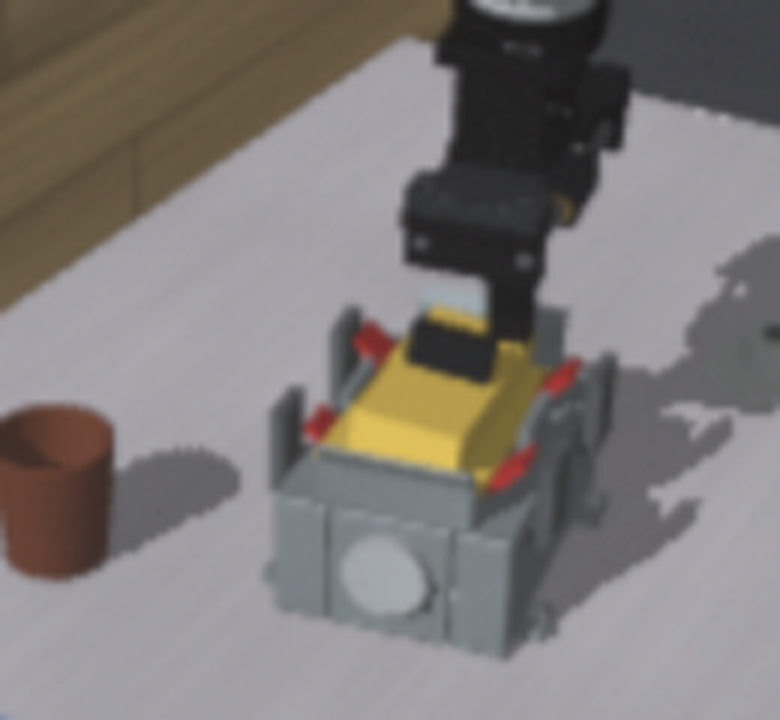

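Emit:
apply_moves(
  offset=[
    [0, 0, 0.5],
    [0, 0, 2],
    [-0.4, 2, 2],
    [-0.84, 3.94, 2],
    [-0.84, 3.94, 2],
    [-0.84, 3.94, 1],
    [-0.84, 3.94, 0.5],
    [-0.84, 3.94, 0.35],
    [-0.84, 3.94, 0.25],
    [-0.84, 3.94, 0.15],
    [-0.84, 3.94, 0.05],
    [-0.84, 3.94, 0.05],
  ],
  yaw=[0, 0, 0, 0, 0, 0, 0, 0, 0, 0, 0, 0],
  jaw=[1, 1, 1, 1, 1, 1, 1, 1, 1, 1, 1, 1],
)

```text
t: 18.8
eef_pos: [570.6, -124.5, 103.1]
tcp_rot: [2.768, 1.563, -0.174]
ft_force: [0.4, 0.0, -0.4]
opening: 0.003
```

```bash
python3 - <<'E'
from h import *
s,M=st()
c=cam("side"); crop(c,270,110,400,230,6,"s10.png")
E
```

```text
t 18.8 pos [ 570.6 -124.5  103.1] phi_y -78.57 tilt -1.0 q [-0.33  0.56  1.78  0.    0.79  1.04] F [ 0.4  0.  -0.4] op 0.003
```

View pics/s10.png

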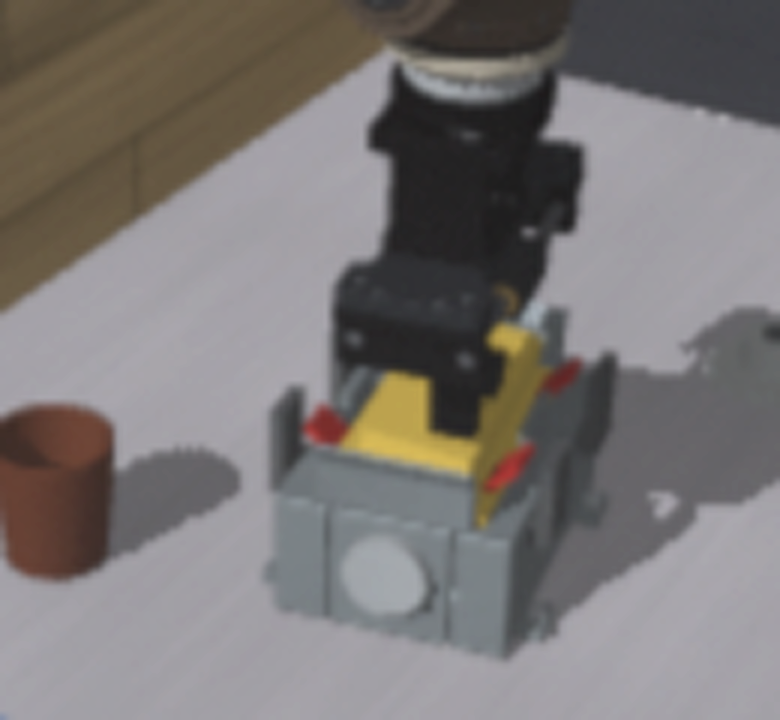

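No contact force at 103 mm, so the near-left catch seems to have clicked along with the near-right. I'll press on to check.

Emit:
apply_moves(
  offset=[
    [0, 0, -0.06],
    [0, 0, -0.12],
    [0, 0, -0.15],
    [0, 0, -0.15],
  ],
  yaw=[0, 0, 0, 0],
  jaw=[1, 1, 1, 1],
)

```text
t: 19.35
eef_pos: [571.4, -124.5, 101.6]
tcp_rot: [2.754, 1.56, -0.188]
ft_force: [-4.3, 3.5, 21.2]
opening: 0.005
```

```bash
python3 - <<'E'
from h import *
s,M=st()
c=cam("side"); crop(c,270,110,400,230,6,"s11.png")
E
```

```text
t 19.35 pos [ 571.4 -124.5  101.6] phi_y -78.57 tilt -0.9999 q [-0.33  0.57  1.78  0.    0.78  1.04] F [-4.3  3.5 21.2] op 0.005
```

View pics/s11.png

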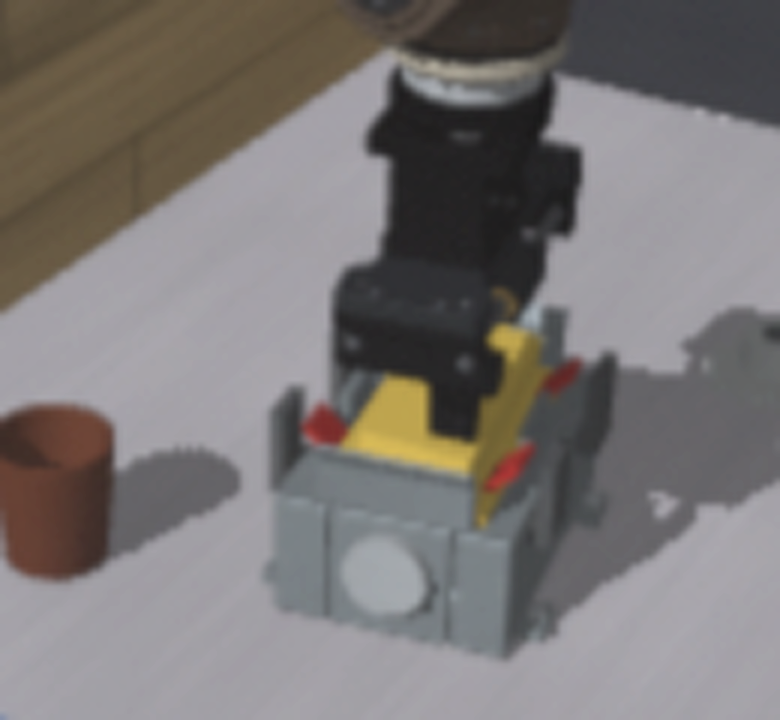

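Emit:
apply_moves(
  offset=[
    [0, 0, 0.5],
    [0, 0, 1.2],
    [0.8, 0.15, 1.2],
    [1.53, 0.3, 1.2],
    [1.53, 0.3, 0.8],
    [1.53, 0.3, 0.4],
    [1.53, 0.3, 0.3],
    [1.53, 0.3, 0.2],
    [1.53, 0.3, 0.1],
    [1.53, 0.3, 0.02],
    [1.53, 0.3, 0.02],
  ],
  yaw=[0, 0, 0, 0, 0, 0, 0, 0, 0, 0, 0],
  jaw=[1, 1, 1, 1, 1, 1, 1, 1, 1, 1, 1],
)

```text
t: 20.78
eef_pos: [609.9, -117.1, 102.4]
tcp_rot: [2.748, 1.558, -0.194]
ft_force: [1.6, 0.2, 2.0]
opening: 0.003
```

```bash
python3 - <<'E'
from h import *
s,M=st()
c=cam("side"); crop(c,270,110,400,230,6,"s12.png")
E
```

```text
t 20.77 pos [ 609.9 -117.1  102.4] phi_y -78.57 tilt -0.9999 q [-0.3   0.61  1.69  0.    0.83  1.07] F [1.6 0.2 2. ] op 0.003
```

View pics/s12.png

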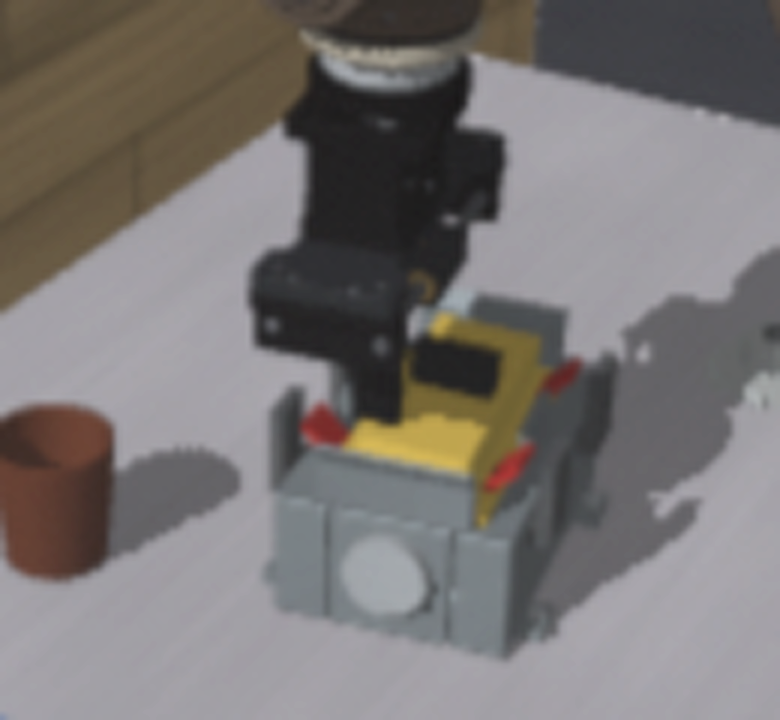

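Emit:
apply_moves(
  offset=[
    [0, 0, -0.08],
    [0, 0, -0.16],
    [0, 0, -0.22],
    [0, 0, -0.22],
  ],
  yaw=[0, 0, 0, 0],
  jaw=[1, 1, 1, 1],
)

```text
t: 21.32
eef_pos: [609.7, -117.1, 98.3]
tcp_rot: [2.735, 1.558, -0.207]
ft_force: [-5.4, 1.5, 16.7]
opening: 0.005
```

```bash
python3 - <<'E'
from h import *
s,M=st()
c=cam("side"); crop(c,270,110,400,230,6,"s13.png")
c=cam("wrist"); crop(c,180,80,460,300,2.8,"w13.png")
E
```

```text
t 21.32 pos [ 609.7 -117.1   98.3] phi_y -78.57 tilt -0.9999 q [-0.3   0.61  1.69  0.    0.83  1.07] F [-5.4  1.5 16.7] op 0.005
```

View pics/s13.png

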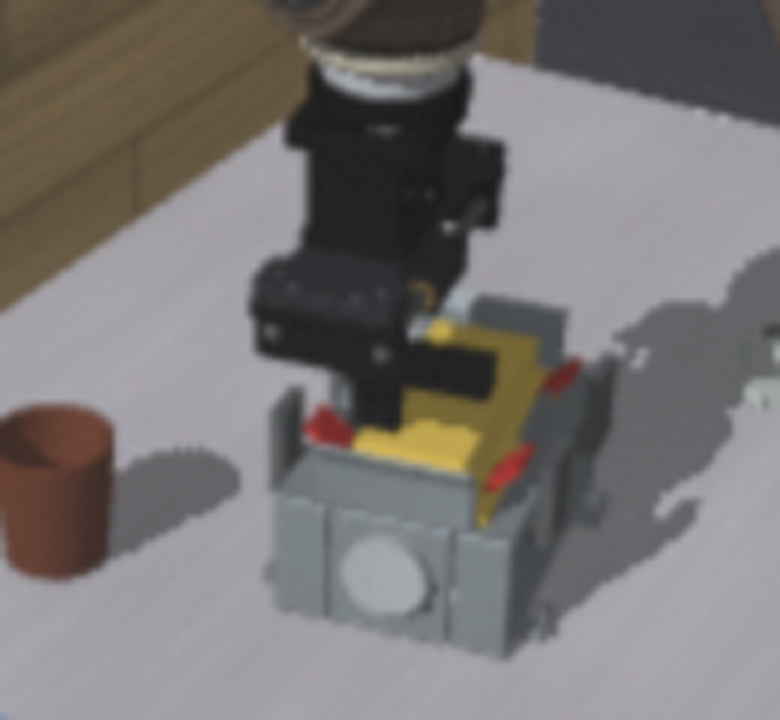

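View pics/w13.png

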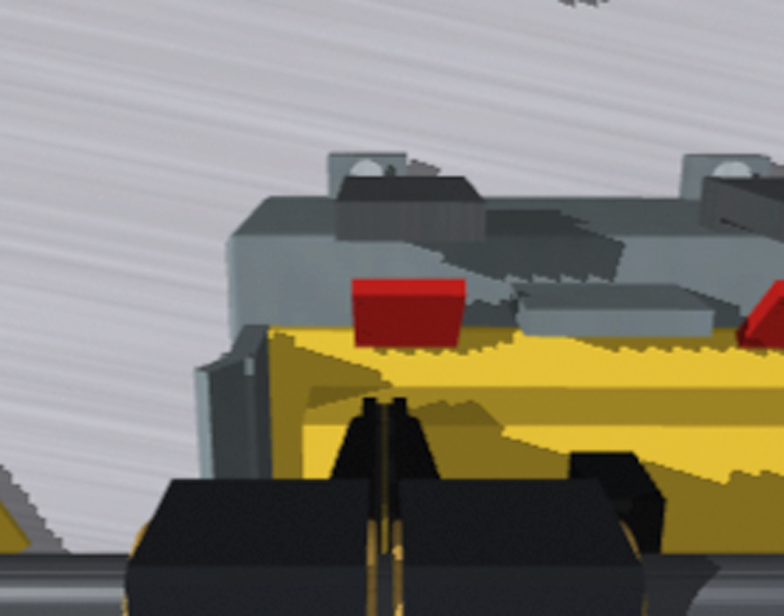

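The far-left catch is over the brim at (410,315), and the dome is at 98.3 mm, so it is home. I'll press far-right as well, then retreat and inspect.

Emit:
apply_moves(
  offset=[
    [0, 0, 0.5],
    [0, 0, 2],
    [0.4, -2, 2],
    [0.79, -3.91, 2],
    [0.79, -3.91, 2],
    [0.79, -3.91, 1],
    [0.79, -3.91, 0.5],
    [0.79, -3.91, 0.3],
    [0.79, -3.91, 0.2],
    [0.79, -3.91, 0.1],
    [0.79, -3.91, 0],
    [0.79, -3.91, -0.04],
    [0.79, -3.91, -0.04],
  ],
  yaw=[0, 0, 0, 0, 0, 0, 0, 0, 0, 0, 0, 0, 0],
  jaw=[1, 1, 1, 1, 1, 1, 1, 1, 1, 1, 1, 1, 1],
)

```text
t: 23.05
eef_pos: [629.7, -214.9, 98.4]
tcp_rot: [2.722, 1.557, -0.22]
ft_force: [-1.8, 0.7, 7.5]
opening: 0.006
```

```bash
python3 - <<'E'
from h import *
s,M=st()
c=cam("wrist"); crop(c,180,80,460,300,2.8,"w14.png")
E
```

```text
t 23.05 pos [ 629.7 -214.9   98.4] phi_y -78.56 tilt -0.9999 q [-0.43  0.67  1.57  0.    0.89  0.94] F [-1.8  0.7  7.5] op 0.006
```

View pics/w14.png

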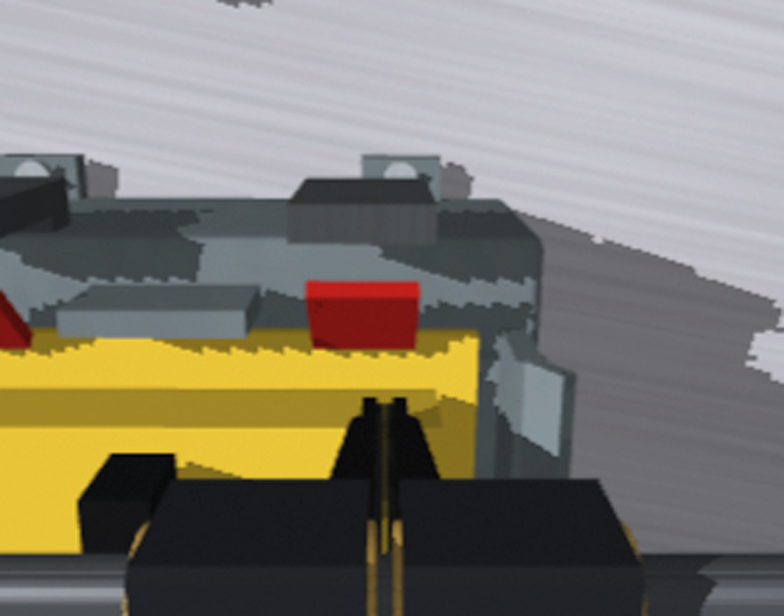

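Far-right is home at 98.4 mm with its leaf over the brim. Next I'll re-press both near corners with the cover level.

Emit:
apply_moves(
  offset=[
    [0, 0, 0.5],
    [-0.8, -0.15, 0.8],
    [-1.58, -0.31, 0.8],
    [-1.58, -0.31, 0.5],
    [-1.58, -0.31, 0.2],
    [-1.58, -0.31, 0.1],
    [-1.58, -0.31, 0],
    [-1.58, -0.31, -0.06],
    [-1.58, -0.31, -0.06],
  ],
  yaw=[0, 0, 0, 0, 0, 0, 0, 0, 0],
  jaw=[1, 1, 1, 1, 1, 1, 1, 1, 1],
)

```text
t: 24.22
eef_pos: [590.6, -222.5, 98.3]
tcp_rot: [2.712, 1.556, -0.23]
ft_force: [-3.4, 1.9, 14.8]
opening: 0.005
```

Emit:
apply_moves(
  offset=[
    [0, 0, 0.5],
    [0, 0, 2],
    [-0.4, 2, 2],
    [-0.79, 3.91, 2],
    [-0.79, 3.91, 2],
    [-0.79, 3.91, 1],
    [-0.79, 3.91, 0.5],
    [-0.79, 3.91, 0.3],
    [-0.79, 3.91, 0.2],
    [-0.79, 3.91, 0.1],
    [-0.79, 3.91, 0],
    [-0.79, 3.91, -0.04],
    [-0.79, 3.91, -0.04],
  ],
  yaw=[0, 0, 0, 0, 0, 0, 0, 0, 0, 0, 0, 0, 0],
  jaw=[1, 1, 1, 1, 1, 1, 1, 1, 1, 1, 1, 1, 1],
)

```text
t: 25.85
eef_pos: [571.0, -124.8, 98.4]
tcp_rot: [2.697, 1.555, -0.245]
ft_force: [-2.4, -0.0, 8.7]
opening: 0.007
```

Emit:
apply_moves(
  offset=[
    [0, 0, 0.5],
    [0, 0, 2],
    [0, 0, 4],
    [-0.5, 1.5, 5.5],
    [-1.5, 3.5, 6],
    [-2.5, 5.5, 6],
    [-3.5, 7.5, 6],
    [-4, 9, 6],
    [-4, 9, 6],
    [-4, 9, 6],
  ],
  yaw=[0, 0, 0, 0, 0, 0, 0, 0, 0, 0],
  jaw=[1, 1, 1, 1, 1, 1, 1, 1, 1, 1],
)

```text
t: 27.1
eef_pos: [471.3, 100.0, 248.8]
tcp_rot: [2.704, 1.554, -0.237]
ft_force: [0.1, 0.3, 0.5]
opening: 0.002
```

```bash
python3 - <<'E'
from h import *
s,M=st()
h=[600,-169.8]; th=np.radians(11.37-90)
cv=[rect(*h,th,-75,75,-42,42,74),rect(*h,th,-65,65,-28,28,98)]
c=cam("top"); crop(c,325,160,425,245,7,"t20.png"); cv2.imwrite("pics/t20f.png",c['frame'][:,:,::-1])
for n,(u,v,z) in dict(hub_a=(279,136,30),hub_b=(474,238,30),cup=(327,130,72)).items(): print(n,w(c,u,v,z))
c=cam("side"); ov(c,cv,(270,110,400,230),6,"s20.png")
E
```

```text
t 27.1 pos [471.3 100.  248.8] phi_y -78.51 tilt -0.9999 q [ 0.07  0.24  1.86 -0.01  1.02  1.45] F [0.1 0.3 0.5] op 0.002
hub_a [776.2290162   63.80398228  30.        ]
hub_b [ 517.08905352 -425.1351768    30.        ]
cup [780.91847037 -57.21178881  72.        ]
```

View pics/t20.png

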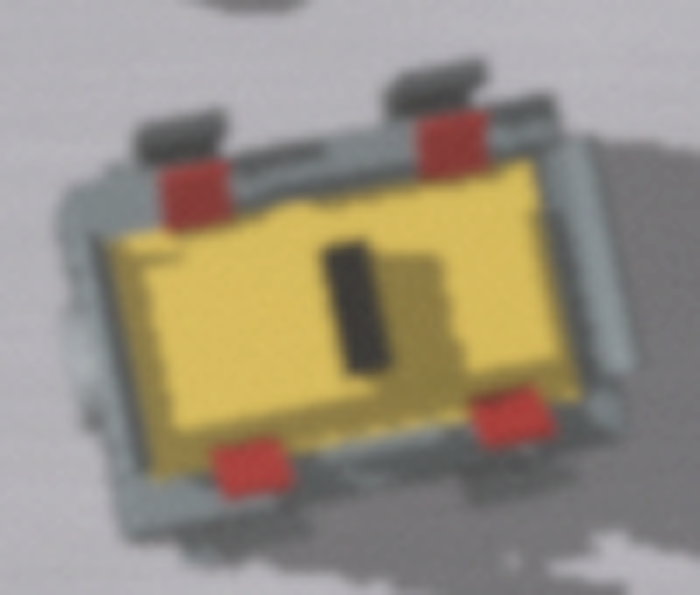

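View pics/s20.png

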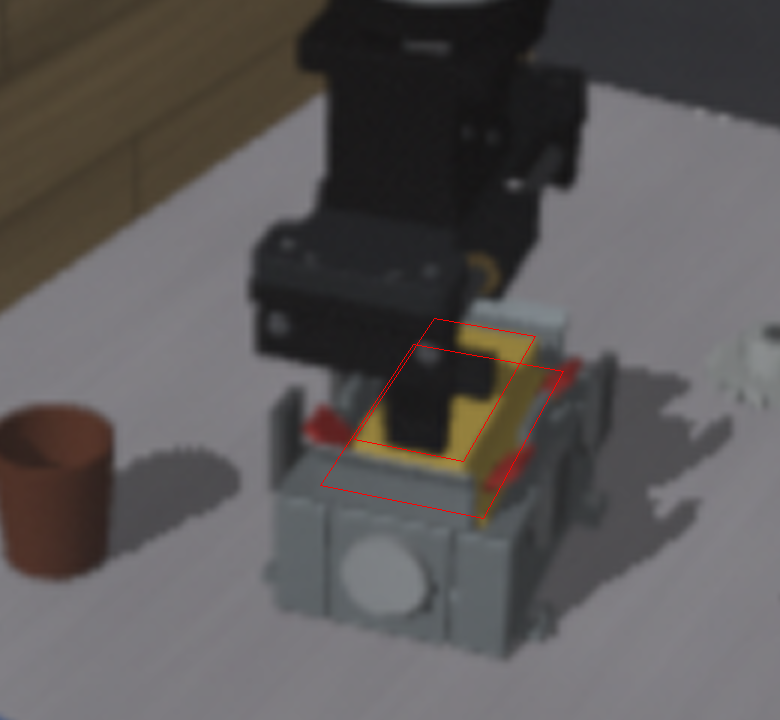

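View pics/t20f.png

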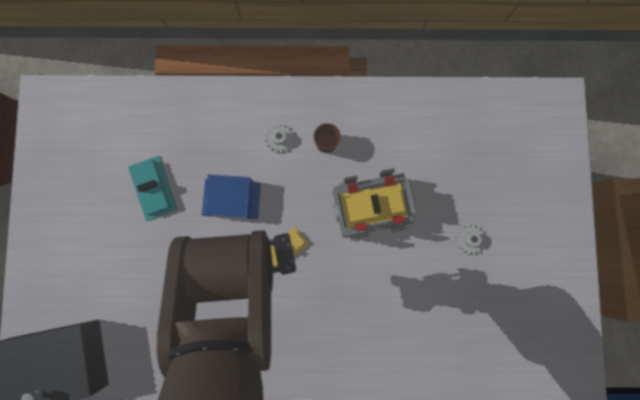

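All four leaves overlap the brim in the top view, at crop (195,195), (452,145), (252,468) and (512,417), which is where they sat at the start. The hubs and cup haven't moved in the picture, and the arm is clear, so I'll hand in.

```bash
python3 -c "
from cell import env
print(env.job_done())"
```

```text
the job is handed in; nothing more can be done
None
```

The cover is back on the seed meter and sits level and fully home, with all four catches over the brim. I handed the job in at about 27 s; no verdict was reported.

**What I did**
- I drew the cover out of the rack by its exposed end and let it go flat on the bench.
- I took it again by the rib and laid it on the catches. The pictures showed it level and within about 1 mm of centre before I pressed.
- I pressed near-right, near-left, far-left and far-right in turn, then pressed both near corners again. Each side's two catches appeared to click together.

**Last checks**
- The final presses met the dome at 98.3–98.4 mm at all four corners, against 98 mm nominal when home, with 7–17 N.
- In the top view every red leaf lies over the brim where it started, and the hubs and cup show no movement.
- The arm ended clear of everything with no force on the tool.

**What disagreed**
- The first near-right press reached 34 N, above the suggested 10–20 N, because that side was already down while the far side was still up.
- In the last side view the arm hid part of the cover, so the level check rests on the touch heights and the top view.
- The top-camera positions were 1–2.5 mm off the wrist-camera ones for both the cover and the housing; I mainly followed the wrist camera.

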